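# Back the sample carousel off by one notch

### The arm

A 6-joint arm with a two-finger parallel gripper is mounted at the origin on the work surface. World frame = base frame: x ahead of the robot, y to its left, z up, the work surface at z = 0. Lengths are in m, angles in rad, forces in N, time in s.
With the tool pointing down it reaches from about 0.35 to 1 m from the base axis. Payload 7.1 kg.
Tool frame: the origin (TCP) lies on the centre line of the jaws, within the pads' length; the fingertips stand 8 mm ahead of it and the grasp point (between the pads) lies 11 mm behind it; z points along the fingers, y is the direction in which the jaws open and shut (so a half turn about z gives the same grasp; the last joint's range is limited). The gripper opens to 85 mm and grips with 20 to 120 N. Pads are 22 mm wide; open, the fingers measure 114 mm over their backs; the gripper's body (76 mm by 85 mm) begins 54 mm behind the grasp point. The pads swing forward as they close: fully open they stand 13 mm farther back than shut.
Start: joints at [-1.23, 0.423, 1.63, -0, 1.089, -0.019], TCP at [0.22, -0.585, 0.239] pointing down, gripper open.
Joint ranges: [-3, 3], [-0.9, 2.11], [0.09, 2.58], [-1.31, 4.45], [0.11, 2.69], [-2.54, 2.54]. Speed limits (rad/s): [2.39, 2.39, 3.01, 3.14, 3.14, 3.14].

### API

Orientations are given as a rotation vector (axis times angle).
In Python, from rig import bot, imaging gives the robot as it stands.
- The arm moves only by the shell command python3 -m jog 'ROWS' [FORCE]. ROWS is JSON, a list of rows, each an object with "hand": the gripper's target within -1 to 1 (fully open at 1, half-way at 0, shut at -1); "dp": the shift along the tool's x, y, z in mm, a list of three; "yaw": the turn about the tool's z in degrees. In form: [{"hand": hand, "dp": [x, y, z], "yaw": yaw}, ...]. A call has 1 to 8 rows; each row shifts and turns the commanded pose from where the row before left it, along the tool's axes as they then stand; what a row does not reach is not made up. A row lasts 1/10 s, in which the tool goes at most 50 mm and 8.59 degrees, less where a joint would pass 70% of its speed; a pose out of reach is approached as far as the arm can. A call is refused whole if a number of a shift passes 50 or a number of a turn 8.59, either way. A call with a gripper value outside its range is refused whole. The fingers move at their own pace and stop on an object; FORCE is the grip in N (left out, the last holds). Time passes only in rows, so rows that do not move let the fingers close. It gives the time, the measured TCP pose, the force and the opening at its end, in the units of the state.
- bot.read_state(): the state, without advancing time (a new reading comes with each control period).
- imaging.grab_frame(name): name is "side" or "top"; returns a dict with "frame" (400x640x3 uint8, red, green, blue), "z_map" (400x640 float32, m along the optical axis (not along the pixel's ray), 0 where there is no reading), "fx", "fy", "cx", "cy" (pixels), "view" (4x4, takes a point from world to camera coordinates). Camera axes: x right, y down, z forward; pixel columns grow to the right and rows downward; lengths in m; the calibration is good to about 2 mm. A picture is of the moment at which its call begins.
- bot.sign_off(): hands the job in, once; it reports no verdict.
The state is a dict: "t": time; "joint_positions": joint angles; "dq": joint speeds; "joint_torque": joint torques, N m; "tool_pos": TCP position; "eef_rot": TCP orientation; "force": force on the tool from outside, world axes, zero at the start; "moment": the same for the moment, N m; "width": finger opening in m.
Only numpy, scipy, OpenCV 4.12 (cv2) and the standard library are available. Lean on these libraries where they do the work, as an engineer would, in place of code of your own. Each camera call takes 0.05 s, during which the arm holds its last target.

### The job

The sample carousel has been turned one notch too far. Press the thumb pad of its pawl down so that the nose lifts clear of the ratchet teeth (the pawl stays up by itself), push the wheel backward by exactly one notch (anticlockwise seen from above) with a fingertip against one of its upright pins, then press the nose of the pawl back down until it is fully home between the teeth. Do not force anything, never turn the wheel forward, leave the vial standing on the wheel and all the loose things around it where they are.

Things in the scene. Friction and masses are not known exactly. Their poses are not given: they have to be found in the camera images.
- carousel: Fixed base of the carousel, a dark steel plate 190 x 190 mm and 12 mm thick with a short tongue on its -x side that carries the pawl. Origin on the wheel's axis at the underside of the plate (the table); z up; its own -x axis points from the wheel's axis to the pawl.
- axle (a point): Point on the wheel's axis, on the top of its disc, 46 mm above the table; fixed. The wheel is a flat dark disc of 160 mm diameter; on its rim stand 12 saw teeth (30 degrees apart, 9 mm high, at radius 62 to 79 mm). Seen from above each tooth's ramp rises anticlockwise and ends in an upright face.
- wheel (a joint): Angle of the wheel in rad, growing anticlockwise from above, which is backward. One notch is 0.524 rad (30 degrees). At the start it lies between -0.06 and 0 (play in the starting notch); seated one notch back it lies between about 0.44 and 0.53. With the pawl down it cannot go backward. It turns stiffly (about 2 N at a pin) and stops where it is left.
- pin0 (a point): Centre of the top of upright steel pin 0 of the wheel (10 mm diameter, 32 mm tall, top 78 mm above the table, 48 mm from the wheel's axis; four pins 90 degrees apart, at the start about 30 degrees anticlockwise of the base's +x axis); turns with the wheel.
- pin1 (a point): Centre of the top of upright steel pin 1 of the wheel (10 mm diameter, 32 mm tall, top 78 mm above the table, 48 mm from the wheel's axis; four pins 90 degrees apart, this one at about 120 degrees at the start); turns with the wheel.
- pin2 (a point): Centre of the top of upright steel pin 2 of the wheel (10 mm diameter, 32 mm tall, top 78 mm above the table, 48 mm from the wheel's axis; four pins 90 degrees apart, this one at about 210 degrees at the start); turns with the wheel.
- pin3 (a point): Centre of the top of upright steel pin 3 of the wheel (10 mm diameter, 32 mm tall, top 78 mm above the table, 48 mm from the wheel's axis; four pins 90 degrees apart, this one at about 300 degrees at the start); turns with the wheel.
- pawl (a joint): Angle of the pawl in rad: 0 = seated (nose between the teeth, against its stop), 0.5 = nose fully lifted, against its stop; above 0.35 the nose is clear of the teeth. Stiff hinge: it stays where it is left and takes about 3 N on the thumb pad or nose to move.
- pawl_tail (a point): Centre of the top of the thumb pad, a steel disc of 26 mm diameter on the pawl's outer end, 151 mm from the wheel's axis; 73 mm above the table when the pawl is seated, about 20 mm lower when the nose is fully lifted. The hinge lies 108 mm from the wheel's axis, 64 mm above the table, between two cheeks 74 mm high and 18 mm long.
- pawl_nose (a point): Centre of the top of the nose end, a flat bar 18 mm wide, 37 mm inward of the hinge (71 mm from the wheel's axis). It is 69 mm above the table when seated, 87 mm when fully lifted; press here to seat the pawl.
- vial: Loose amber vial with a white cap, 22 mm diameter, 45 mm tall, standing on the centre of the wheel. Origin at the centre of its underside.
- post: Loose steel post, 25 mm diameter, 50 mm tall, standing near the pawl. Origin at the centre of its underside.
- lens: Loose lens in a dark round mount on a foot, 79 mm tall, 50 mm wide, beside the base. Origin at the centre of its underside.
- driver: Loose screwdriver lying on the other side of the base, about 200 mm long. Origin under its middle.
- flask: Loose amber bottle, 60 mm diameter, 120 mm tall, on the table. Origin at the centre of its underside.
- clamp: Loose post clamp, a dark slab 75 x 30 mm with a 45 mm tall boss. Origin under the slab's middle.
- tray: Loose white parts tray, 90 x 70 x 28 mm. Origin at the centre of its underside.
- hammer: Loose hammer lying on the table. Origin under its middle.

How it is judged:
On the way, in this order (a step that is already met when the one before it is completed fails the run):
1. the pawl's nose is lifted clear of the teeth before the wheel is moved (value of joint pawl above 0.35 rad and value of joint wheel below 0.12 rad), for 0.1 s.
2. with the pawl up, the wheel is pushed backward about a notch (value of joint pawl above 0.3 rad and value of joint wheel between 0.36 and 0.62 rad), for 0.1 s.
3. the pawl is pressed home in the next notch (value of joint pawl below 0.06 rad and value of joint wheel between 0.41 and 0.56 rad), for 0.1 s.
At the end, for the whole second after the job is handed in: The wheel rests one notch (0.524 rad) back from where it was (joint wheel between 0.41 and 0.56) with the pawl fully home (joint pawl below 0.06), the vial still standing on the wheel (within 20 mm) and every other loose thing within 30 mm (screwdriver, hammer 40 mm) of its start (all of step 3 and velocity of joint wheel between -0.05 and 0.05 rad/s and angle between vial's own z axis and vertical below 0.3 rad and distance of vial from where it was at the start of the episode below 0.02 m and distance of each of post, lens, flask, clamp, tray from where it was at the start of the episode below 0.03 m and distance of each of driver, hammer from where it was at the start of the episode below 0.04 m); the robot touches nothing.
It fails at once if the wheel is turned forward, or back well past one notch (value of joint wheel below -0.16 rad or value of joint wheel above 0.85 rad).
It fails at once if the vial is tipped, lifted or pushed off the middle of the wheel (angle between vial's own z axis and vertical above 0.4 rad or distance of vial from where it was at the start of the episode above 0.02 m).
It fails at once if a loose thing is moved or lifted (distance of any of post, lens, flask, clamp, tray from where it was at the start of the episode above 0.03 m or distance of any of driver, hammer from where it was at the start of the episode above 0.04 m).
It fails at once if the mechanism is forced (more than 70 N from the fingers) (contact force between the fingers and carousel above 70 N).
It also fails if it takes over 64 s, if anything falls off the work surface, if the arm or the gripper's body presses on something with over 40 N, if the wrist force passes 120 N, or if a joint passes its speed limit or range.

## Working session

There is one attempt and no reset: what is moved stays moved. The work goes in short steps, Python scripts to look and compute and a shell command to move; the robot and the scene stay as the last step left them, time stands still between calls to the robot, and variables do not carry over. Pictures are saved under pics/ and viewed, and the job is handed in when it is done.

```bash
ls; mkdir -p pics
python3 - <<'E'
from rig import bot, imaging
import cv2, numpy as np
for n in ["top","side"]:
    f=imaging.grab_frame(n); np.savez(f"pics/{n}0.npz",**f)
    cv2.imwrite(f"pics/{n}0.png",f["frame"][:,:,::-1]); print(n,f["fx"],f["cx"],f["cy"],np.round(f["view"],3).tolist())
s=bot.read_state(); print(s)
E
```

```text
pics
top 419.19213197524556 324.45791477882733 206.48132108940834 [[-0.005, -1.0, 0.012, -0.006], [-0.996, 0.004, -0.086, 0.611], [0.086, -0.013, -0.996, 1.232], [0.0, 0.0, 0.0, 1.0]]
side 457.79815530631873 313.3115208192221 195.71029516853434 [[-0.815, -0.579, 0.009, 0.498], [-0.278, 0.377, -0.883, 0.252], [0.508, -0.723, -0.469, 1.024], [0.0, 0.0, 0.0, 1.0]]
{'t': 0.1, 'joint_positions': array([-1.22996568e+00,  4.23806979e-01,  1.63064040e+00,  1.66373432e-05,
        1.08857097e+00, -1.89610921e-02]), 'dq': array([-0.00042831, -0.00130988, -0.00235722,  0.00105151,  0.00133303,
        0.00168798]), 'joint_torque': array([-1.77328613e-03, -5.58428693e+01, -2.82445568e+01, -9.33463116e-05,
        3.01444124e-03, -8.12862737e-06]), 'tool_pos': array([ 0.21993535, -0.58449673,  0.23858629]), 'eef_rot': array([-3.08950994e+00, -5.61851972e-01,  3.35859314e-04]), 'force': array([ 0.02067602, -0.25757285,  0.32690232]), 'moment': array([ 0.07081062,  0.02731546, -0.01347438]), 'width': 0.08534307831484002}
```

View pics/top0.png

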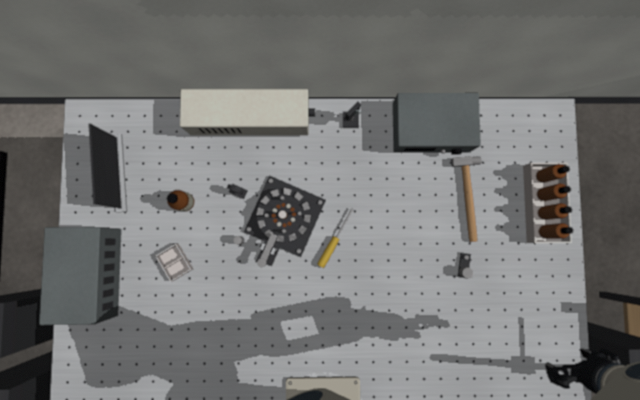

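View pics/side0.png

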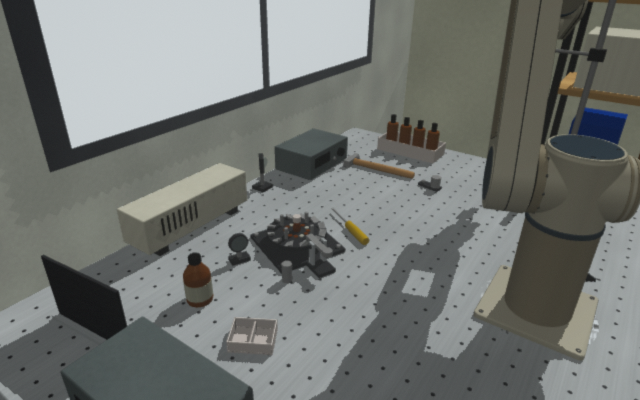

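The carousel is around (285,215) in the top view, with the pawl at its lower left (about 266,250). The post is at (235,240), the lens at (237,190) and the driver at (335,238). Next I'll zoom in.

Run:
```python
import cv2, numpy as np
f=np.load("pics/top0.npz"); im=f["frame"][160:280,210:370,::-1]
cv2.imwrite("pics/top0z.png",cv2.resize(im,None,fx=5,fy=5,interpolation=cv2.INTER_CUBIC))
f=np.load("pics/side0.npz"); im=f["frame"][190:300,210:370,::-1]
cv2.imwrite("pics/side0z.png",cv2.resize(im,None,fx=5,fy=5,interpolation=cv2.INTER_CUBIC))
```

```text
(no output)
```

View pics/top0z.png

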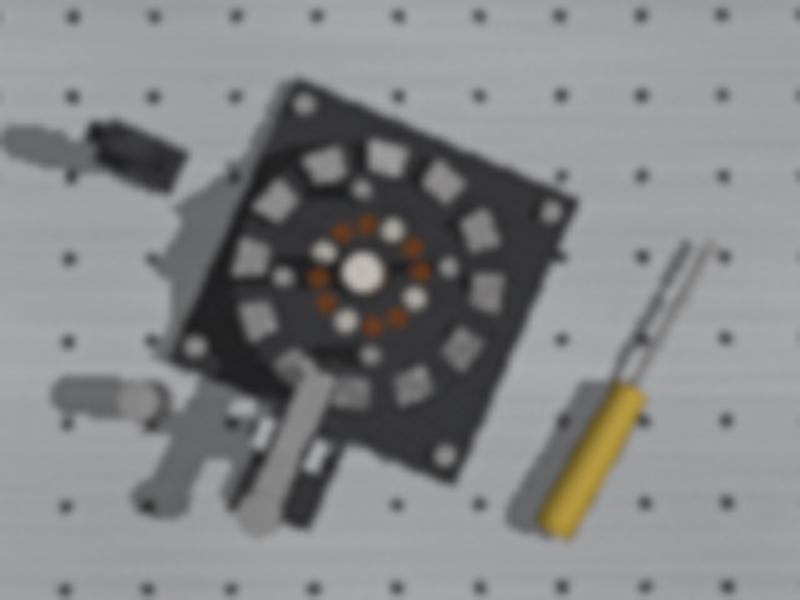

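View pics/side0z.png

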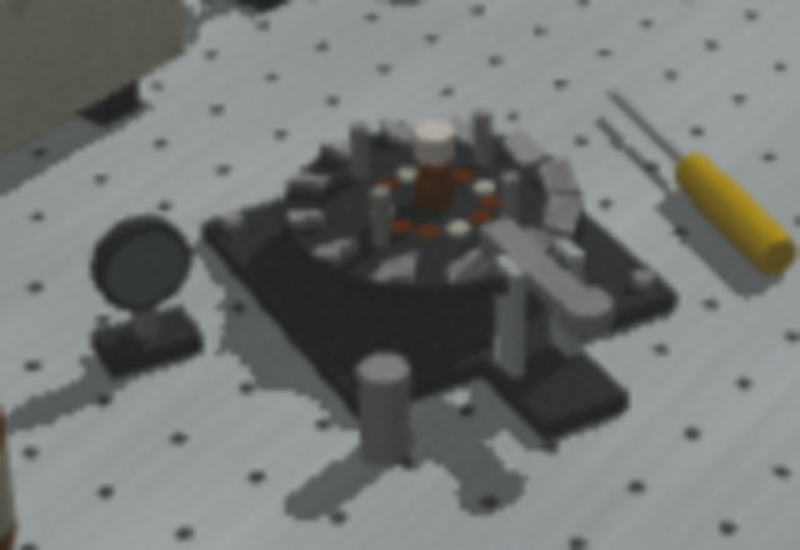

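Zoomed top view: pins at (362,188), (283,277), (371,355) and (449,267), the vial cap at (363,272), the thumb pad at about (260,512), the nose end at about (312,372), plate bolts at (304,103), (551,211), (196,346) and (445,456), and the post at about (140,400). I'll cast rays through these.

```bash
cat > h.py <<'E'
import numpy as np
def ray(f,u,v,z):
    V=f["view"];R=V[:3,:3];c=-R.T@V[:3,3]
    d=R.T@np.array([(u-f["cx"])/f["fx"],(v-f["cy"])/f["fy"],1.0])
    return c+d*(z-c[2])/d[2]
def proj(f,p):
    q=f["view"]@np.append(p,1); return np.array([f["fx"]*q[0]/q[2]+f["cx"],f["fy"]*q[1]/q[2]+f["cy"]])
E
python3 - <<'E'
from h import *
f=dict(np.load("pics/top0.npz")); g=dict(np.load("pics/side0.npz"))
T=lambda x,y,z: ray(f,210+(x+.5)/5-.5,160+(y+.5)/5-.5,z)
S=lambda x,y,z: ray(g,210+(x+.5)/5-.5,190+(y+.5)/5-.5,z)
pins=np.array([T(*p,.078) for p in [(362,188),(283,277),(371,355),(449,267)]])
print("pins",pins.round(4).tolist()); c=pins.mean(0); print("c",c, np.linalg.norm(pins-c,axis=1))
b=np.array([T(*p,.014) for p in [(304,103),(196,346),(445,456),(551,211)]]); print("bolts",b.round(4).tolist(),b.mean(0))
print("vial cap",T(363,272,.091),"S",S(435,133,.091))
print("tail",T(260,512,.073),S(585,303,.073)); print("nose",T(312,375,.069))
print("post",T(140,400,.05),S(383,370,.05)); 
c=b.mean(0);d=b[3]-b[1]
for n,p in zip("pins",pins): q=p-c; print(np.degrees(np.arctan2(q[1],q[0])))
# base +x: mid of far-side bolts
for i,j in((0,3),(1,2),(0,1)):
    e=b[i]-b[j];print(np.degrees(np.arctan2(e[1],e[0])))
t=T(260,512,.073)-c;print("tail ang",np.degrees(np.arctan2(-t[1],-t[0])),np.hypot(*t[:2]))
print("lens top", S(140,220,.079), T(140,150,.04),"driver end", T(560,530,.02))
E
```

```text
pins [[0.6334, 0.1145, 0.078], [0.5823, 0.1596, 0.078], [0.5373, 0.109, 0.078], [0.5876, 0.0644, 0.078]]
c [0.58515195 0.11184773 0.078     ] [0.04835704 0.04780127 0.04792355 0.04753291]
bolts [[0.6926, 0.1556, 0.014], [0.5451, 0.2197, 0.014], [0.4784, 0.0698, 0.014], [0.6259, 0.0055, 0.014]] [0.5854967  0.11266179 0.014     ]
vial cap [0.58404164 0.11257446 0.091     ] S [0.58258434 0.11689091 0.091     ]
tail [0.44828934 0.17238416 0.073     ] [0.4473972  0.17707423 0.073     ]
nose [0.5262346  0.14364337 0.069     ]
post [0.51253646 0.24594801 0.05      ] [0.51164184 0.25115462 0.05      ]
2.1584733674499152
93.9530211949758
-175.63402977426935
-87.50572953949545
66.05463760809062
66.00821861495785
-23.48174865052405
tail ang -23.522092570588878 0.14964163931957944
lens top [0.66158977 0.25536637 0.079     ] [0.66079992 0.24975652 0.04      ] driver end [0.4342424 0.0009844 0.02     ]
```

Centre is about (0.585, 0.1125). The bolts and the tail agree on a base +x axis at about -23.6°. Tail, pin and vial radii match the spec, and pin0 at about 3° puts the wheel at about -0.05 rad. Next I'll shut the fingers and move over the thumb pad, aiming about 8 mm outward of its centre.

```bash
python3 -m jog '[{"hand":-1,"dp":[10,-14,0],"yaw":0},{"hand":-1,"dp":[20,-27,0],"yaw":0},{"hand":-1,"dp":[20,-27,0],"yaw":0},{"hand":-1,"dp":[20,-27,0],"yaw":0},{"hand":-1,"dp":[20,-27,0],"yaw":0},{"hand":-1,"dp":[20,-27,0],"yaw":0},{"hand":-1,"dp":[20,-27,0],"yaw":0},{"hand":-1,"dp":[20,-27,0],"yaw":0}]' 40
```

```text
t: 0.9
tool_pos: [0.289, -0.3407, 0.2391]
eef_rot: [-3.091, -0.562, 0.0]
force: [0.1, 0.7, -0.4]
width: 0.0005
```

```bash
cat > go.py <<'E'
import sys
from h import *
from rig import bot
from scipy.spatial.transform import Rotation as Ro
s=bot.read_state(); R=Ro.from_rotvec(s["eef_rot"]).as_matrix()
print("t",s["t"],"tcp",s["tool_pos"].round(4),"F",s["force"].round(2),"w",round(s["width"],4),"x-axis deg",np.degrees(np.arctan2(R[1,0],R[0,0])).round(2), "z",R[:,2].round(3),"q",s["joint_positions"].round(2))
if len(sys.argv)>3:
    t=np.array([float(a) for a in sys.argv[1:4]]); print("dp mm",(R.T@(t-s["tool_pos"])*1000).round(1))
E
python3 go.py 0.4394 0.1764 0.2386
```

```text
t 0.9 tcp [ 0.289  -0.3407  0.2391] F [ 0.1   0.68 -0.44] w 0.0005 x-axis deg 20.6 z [-0.  0. -1.] q [-0.89  0.16  2.01  0.    0.98  0.32]
dp mm [ 322.7 -431.1    0.7]
```

```bash
python3 -m jog '[{"hand":-1,"dp":[20,-27,0],"yaw":0},{"hand":-1,"dp":[20,-27,0],"yaw":0},{"hand":-1,"dp":[20,-27,0],"yaw":0},{"hand":-1,"dp":[20,-27,0],"yaw":0},{"hand":-1,"dp":[20,-27,0],"yaw":0},{"hand":-1,"dp":[20,-27,0],"yaw":0},{"hand":-1,"dp":[20,-27,0],"yaw":0},{"hand":-1,"dp":[20,-27,0],"yaw":0}]'; python3 -m jog '[{"hand":-1,"dp":[20,-27,0],"yaw":0},{"hand":-1,"dp":[20,-27,0],"yaw":0},{"hand":-1,"dp":[20,-27,0],"yaw":0},{"hand":-1,"dp":[20,-27,0],"yaw":0},{"hand":-1,"dp":[20,-27,0],"yaw":0},{"hand":-1,"dp":[20,-27,0],"yaw":0},{"hand":-1,"dp":[20,-27,0],"yaw":0},{"hand":-1,"dp":[20,-27,0],"yaw":0}]'
```

```text
t: 1.7
tool_pos: [0.3627, -0.0823, 0.2393]
eef_rot: [-3.091, -0.562, 0.0]
force: [0.5, 0.0, 0.6]
width: -0.0001
t: 2.5
tool_pos: [0.4364, 0.1763, 0.2391]
eef_rot: [3.091, 0.563, -0.001]
force: [0.5, -0.4, -0.0]
width: 0.0003
```

```bash
cat > look.py <<'E'
import sys
from h import *
import cv2
from rig import imaging
n=sys.argv[1]
for cam in sys.argv[2:]:
    f=imaging.grab_frame(cam); np.savez(f"pics/{cam}{n}.npz",**f)
    a=(slice(160,280),slice(210,370)) if cam=="top" else (slice(180,300),slice(210,370))
    cv2.imwrite(f"pics/{cam}{n}.png",cv2.resize(f["frame"][a][:,:,::-1],None,fx=5,fy=5,interpolation=cv2.INTER_CUBIC))
E
python3 look.py 1 side top; python3 go.py 0.4394 0.1764 0.12
```

```text
t 2.6 tcp [0.4375 0.1779 0.2393] F [ 0.46 -0.52  0.59] w 0.0001 x-axis deg 20.78 z [ 0.001  0.001 -1.   ] q [0.36 0.2  1.96 0.   0.98 1.57]
dp mm [  1.1   2.1 119.3]
```

View pics/side1.png

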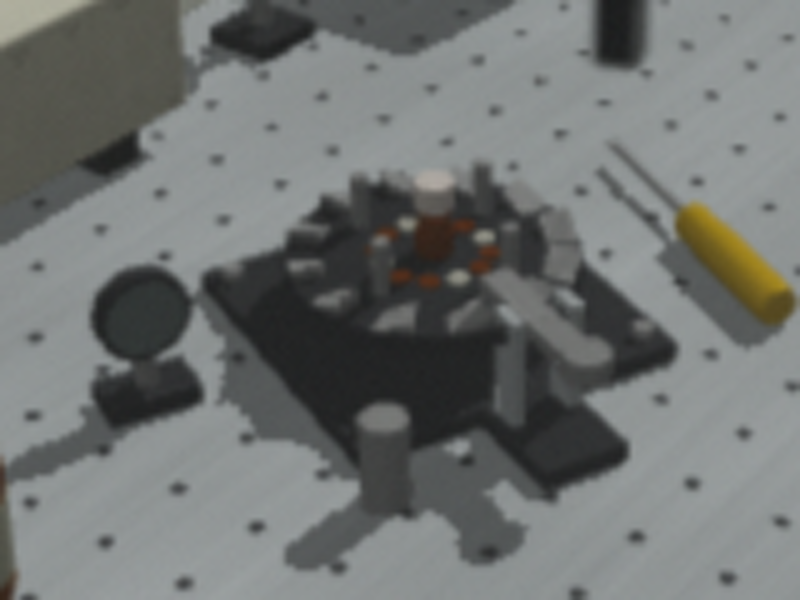

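View pics/top1.png

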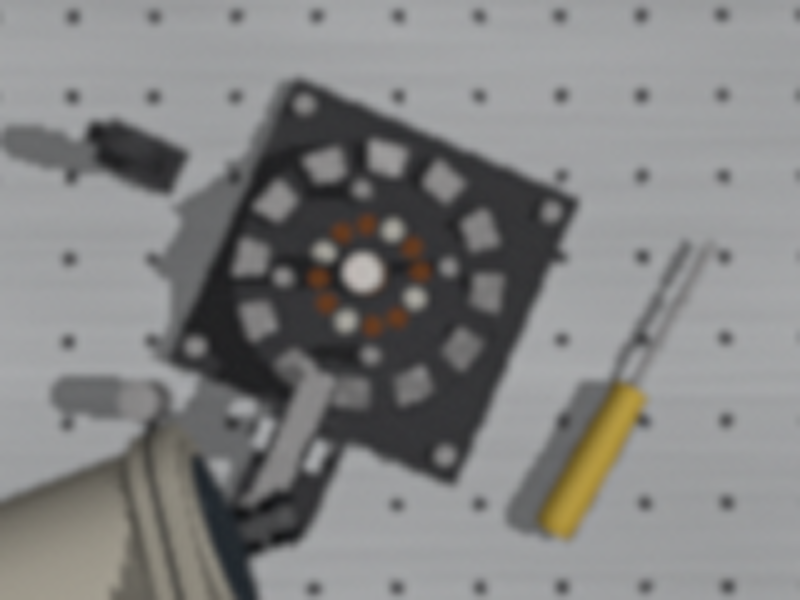

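```bash
python3 -m jog '[{"hand":-1,"dp":[1,2,25],"yaw":0},{"hand":-1,"dp":[0,0,25],"yaw":0},{"hand":-1,"dp":[0,0,25],"yaw":0},{"hand":-1,"dp":[0,0,25],"yaw":0},{"hand":-1,"dp":[0,0,25],"yaw":0},{"hand":-1,"dp":[0,0,15],"yaw":0},{"hand":-1,"dp":[0,0,5],"yaw":0}]'; python3 look.py 2 side;python3 go.py 0.4394 0.1764 0.08; python3 -c "
from h import *
f=dict(np.load('pics/side2.npz'))
from rig import bot
p=bot.read_state()['tool_pos'];p[2]-=.008;u=proj(f,p);print((u-[210,180])*5+2)
"
```

```text
t: 3.3
tool_pos: [0.4366, 0.1723, 0.0927]
eef_rot: [3.09, 0.561, -0.006]
force: [-0.3, -0.3, -0.1]
width: 0.0001
t 3.35 tcp [0.4369 0.1725 0.0929] F [ 0.33 -0.56 -0.8 ] w -0.0003 x-axis deg 20.59 z [-0.003 -0.001 -1.   ] q [ 0.35  0.44  2.05 -0.    0.65  1.56]
dp mm [ 3.7 -2.8 12.9]
[609.4313752  335.07003012]
```

View pics/side2.png

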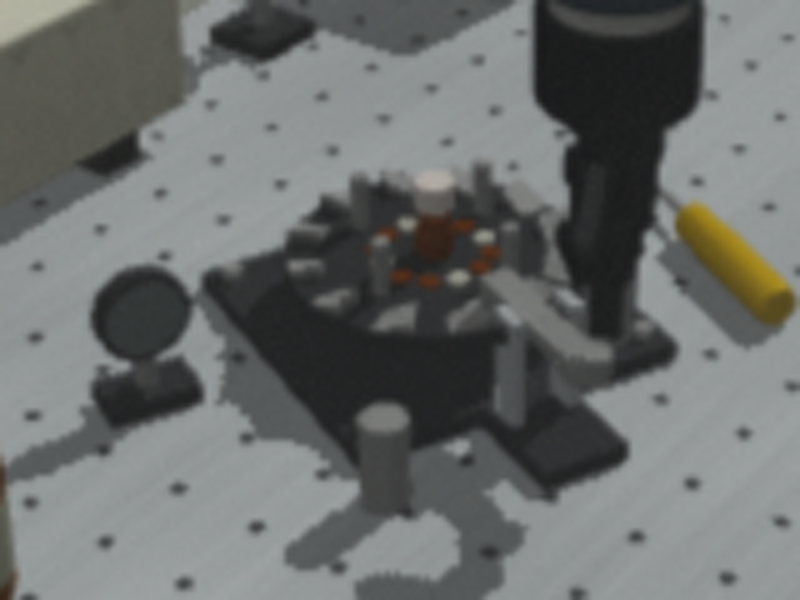

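The fingertips are at zoomed (605,335). The model predicts (609,335), so the tip model is right to about 1-2 mm. The tip hangs about 12 mm above the pad. I'll shift slightly and press down gradually.

```bash
python3 -m jog '[{"hand":-1,"dp":[3.8,-4.4,0],"yaw":0},{"hand":-1,"dp":[0,0,4],"yaw":0},{"hand":-1,"dp":[0,0,4],"yaw":0},{"hand":-1,"dp":[0,0,3],"yaw":0},{"hand":-1,"dp":[0,0,2],"yaw":0},{"hand":-1,"dp":[0,0,2],"yaw":0}]'; python3 -m jog '[{"hand":-1,"dp":[0,0,2],"yaw":0},{"hand":-1,"dp":[0,0,2],"yaw":0}]'; python3 -m jog '[{"hand":-1,"dp":[0,0,2],"yaw":0},{"hand":-1,"dp":[0,0,0],"yaw":0}]';python3 look.py 3 side
```

```text
t: 3.95
tool_pos: [0.4398, 0.1788, 0.0792]
eef_rot: [-3.091, -0.562, 0.001]
force: [-1.7, 1.5, 2.4]
width: -0.0
t: 4.15
tool_pos: [0.4397, 0.1788, 0.0752]
eef_rot: [-3.091, -0.562, 0.001]
force: [-2.7, 1.6, 2.5]
width: -0.0002
t: 4.35
tool_pos: [0.4398, 0.1787, 0.073]
eef_rot: [3.091, 0.562, -0.001]
force: [-1.8, 1.0, 1.3]
width: -0.0002
```

View pics/side3.png

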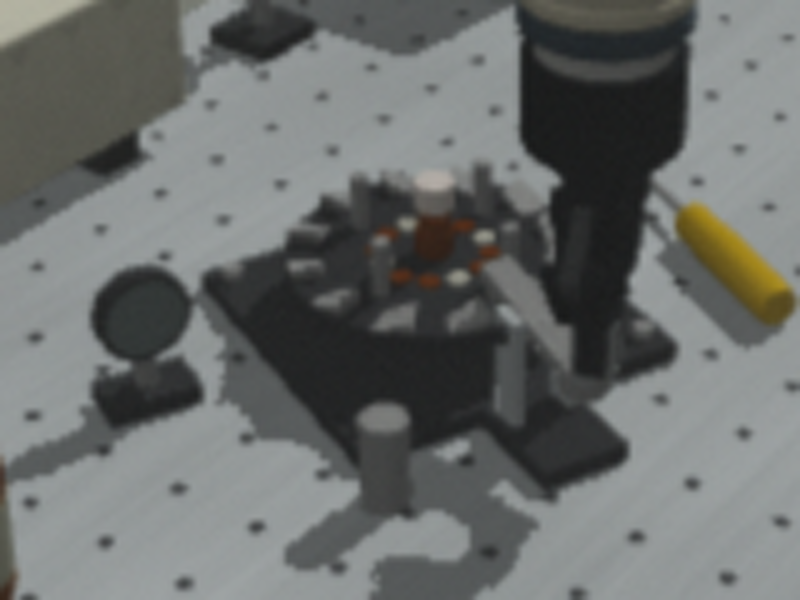

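The pawl is tilting: the nose end is rising at (490,265) and the pad is under the finger at (585,375). Force is about 3 N, so I'll continue.

```bash
python3 -m jog '[{"hand":-1,"dp":[0,0,2],"yaw":0},{"hand":-1,"dp":[0,0,2],"yaw":0}]'; python3 -m jog '[{"hand":-1,"dp":[0,0,2],"yaw":0},{"hand":-1,"dp":[0,0,0],"yaw":0}]';  python3 -m jog '[{"hand":-1,"dp":[0,0,1],"yaw":0},{"hand":-1,"dp":[0,0,0],"yaw":0}]';python3 look.py 4 side
```

```text
t: 4.6
tool_pos: [0.4402, 0.1788, 0.0693]
eef_rot: [3.091, 0.562, 0.0]
force: [-0.4, 0.1, 2.3]
width: 0.0003
t: 4.8
tool_pos: [0.4402, 0.1787, 0.0671]
eef_rot: [3.091, 0.562, 0.0]
force: [-0.6, -0.4, 1.0]
width: -0.0001
t: 5.0
tool_pos: [0.4403, 0.1788, 0.0663]
eef_rot: [3.091, 0.562, 0.001]
force: [-0.4, -0.4, 1.7]
width: 0.0
```

View pics/side4.png

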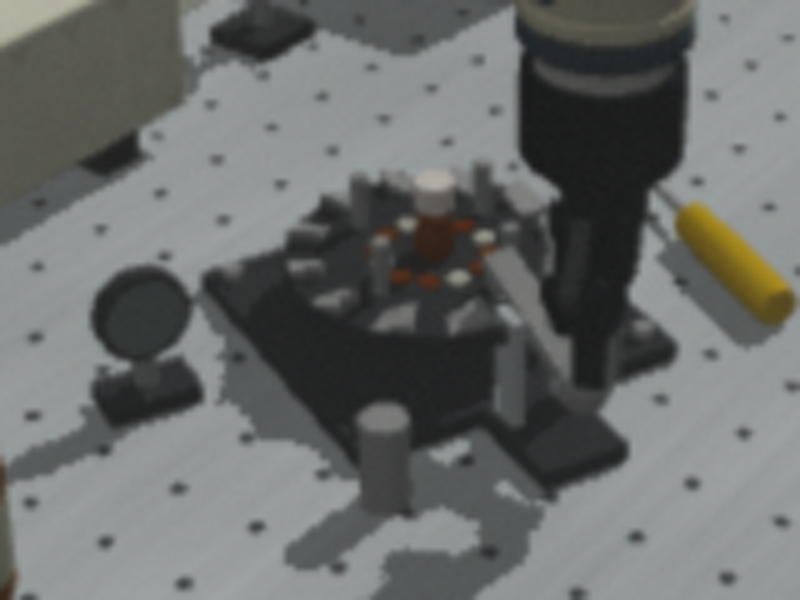

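```bash
python3 -m jog '[{"hand":-1,"dp":[0,0,1],"yaw":0},{"hand":-1,"dp":[0,0,0],"yaw":0}]'; python3 -m jog '[{"hand":-1,"dp":[0,0,1],"yaw":0},{"hand":-1,"dp":[0,0,0],"yaw":0}]'
```

```text
t: 5.25
tool_pos: [0.4403, 0.1788, 0.0653]
eef_rot: [-3.091, -0.562, -0.001]
force: [0.6, -0.8, 2.1]
width: 0.0003
t: 5.45
tool_pos: [0.4402, 0.1788, 0.0643]
eef_rot: [-3.091, -0.562, -0.0]
force: [0.1, -0.6, 1.7]
width: 0.0002
```

```bash
python3 -m jog '[{"hand":-1,"dp":[0,0,1],"yaw":0},{"hand":-1,"dp":[0,0,0],"yaw":0}]'; python3 -m jog '[{"hand":-1,"dp":[0,0,1],"yaw":0},{"hand":-1,"dp":[0,0,0],"yaw":0}]'; python3 look.py 5 side
```

```text
t: 5.65
tool_pos: [0.4402, 0.1789, 0.0633]
eef_rot: [-3.091, -0.562, -0.0]
force: [-0.4, -0.8, 1.8]
width: -0.0001
t: 5.85
tool_pos: [0.4401, 0.1788, 0.0622]
eef_rot: [-3.091, -0.562, -0.0]
force: [1.0, -0.1, 1.5]
width: -0.0001
```

View pics/side5.png

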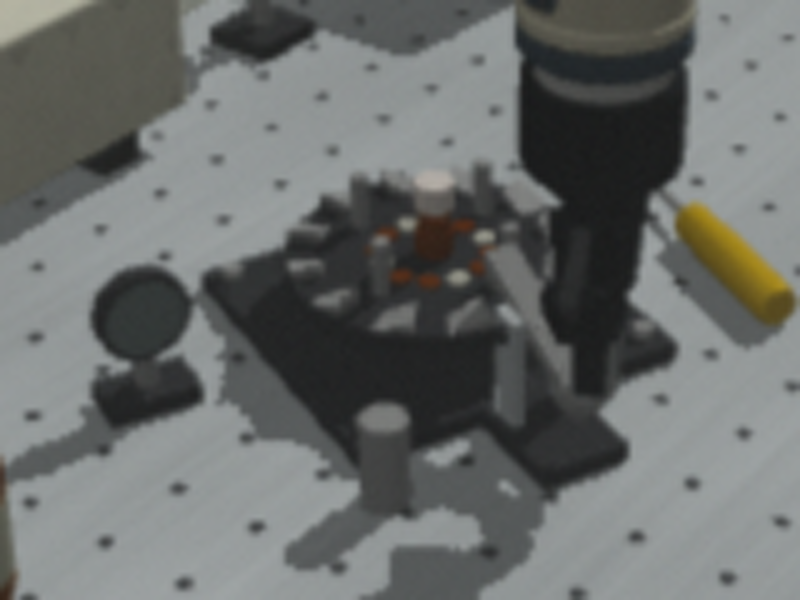

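```bash
python3 - <<'E'
from h import *
f=dict(np.load('pics/side5.npz'))
c=np.array([.584,.116]); d=np.array([-.9157,.402])
for ph in (0,.3,.35,.4,.45,.5):
    o=[]
    for x,z in((-37,5),(43,9)):
        # x outward from hinge; lifting nose: rotate so outward end goes down
        X=x*np.cos(ph)+z*np.sin(ph); Z=-x*np.sin(ph)+z*np.cos(ph)
        p=np.append(c+d*(.108+X/1000),.064+Z/1000); o.append(((proj(f,p)-[210,180])*5+2).round(0).tolist())
    print(ph,o)
E
python3 -m jog '[{"hand":-1,"dp":[0,0,1],"yaw":0},{"hand":-1,"dp":[0,0,0],"yaw":0}]'; python3 -m jog '[{"hand":-1,"dp":[0,0,1],"yaw":0},{"hand":-1,"dp":[0,0,0],"yaw":0}]'
```

```text
0 [[503.0, 281.0], [588.0, 354.0]]
0.3 [[506.0, 266.0], [589.0, 377.0]]
0.35 [[507.0, 264.0], [588.0, 381.0]]
0.4 [[508.0, 262.0], [588.0, 384.0]]
0.45 [[509.0, 261.0], [587.0, 387.0]]
0.5 [[510.0, 259.0], [586.0, 390.0]]
t: 6.1
tool_pos: [0.44, 0.1788, 0.0612]
eef_rot: [3.091, 0.562, -0.0]
force: [0.4, 0.1, 1.3]
width: -0.0
t: 6.3
tool_pos: [0.44, 0.1788, 0.0602]
eef_rot: [-3.091, -0.562, 0.0]
force: [-0.2, 0.4, 2.1]
width: 0.0001
```

```bash
python3 -m jog '[{"hand":-1,"dp":[0,0,1],"yaw":0},{"hand":-1,"dp":[0,0,0],"yaw":0}]'; python3 -m jog '[{"hand":-1,"dp":[0,0,1],"yaw":0},{"hand":-1,"dp":[0,0,0],"yaw":0}]'; python3 look.py 6 side
```

```text
t: 6.5
tool_pos: [0.44, 0.1788, 0.0592]
eef_rot: [3.091, 0.562, -0.0]
force: [0.2, -0.2, 1.5]
width: 0.0
t: 6.7
tool_pos: [0.4401, 0.1788, 0.0584]
eef_rot: [3.091, 0.562, 0.0]
force: [0.6, 0.6, 3.7]
width: 0.0
```

View pics/side6.png

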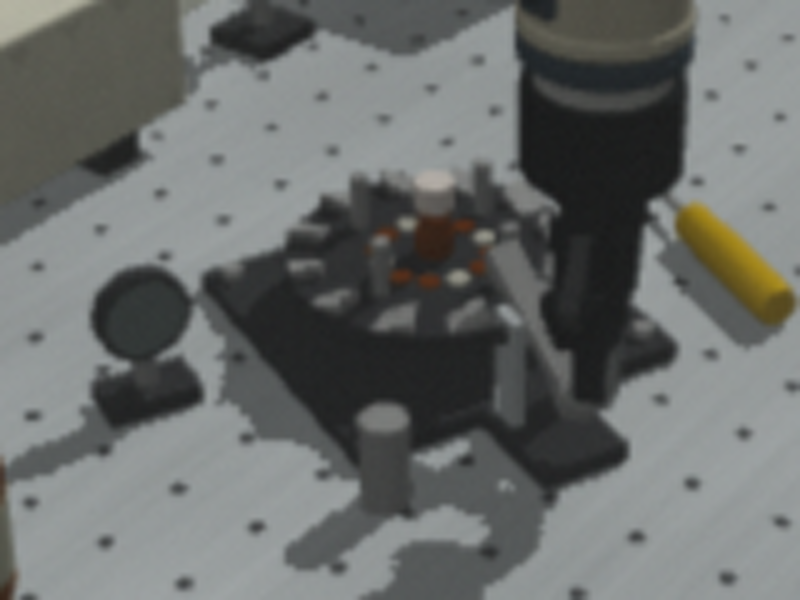

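The nose end has risen about 25 px (predicted 22 for 0.5 rad) and the force is starting to rise, so the pawl is at its upper stop. I'll withdraw straight up, then move over to pin 3. It is at world -87°, so its backward chord lies along tool +x.

```bash
python3 -m jog '[{"hand":-1,"dp":[0,0,-10],"yaw":0},{"hand":-1,"dp":[0,0,-25],"yaw":0},{"hand":-1,"dp":[0,0,-30],"yaw":0},{"hand":-1,"dp":[0,0,-25],"yaw":0},{"hand":-1,"dp":[0,0,-5],"yaw":0},{"hand":-1,"dp":[0,0,0],"yaw":0}]'; python3 look.py 7 side; python3 go.py 0.563 0.057 0.153
```

```text
t: 7.35
tool_pos: [0.4403, 0.1789, 0.1543]
eef_rot: [-3.091, -0.562, -0.003]
force: [-0.0, -0.1, 0.2]
width: -0.0002
t 7.4 tcp [0.4397 0.1787 0.1533] F [-0.18  0.26 -0.76] w 0.0001 x-axis deg 20.61 z [-0.  0. -1.] q [0.36 0.34 2.02 0.   0.79 1.57]
dp mm [ 72.6 157.3   0.3]
```

View pics/side7.png

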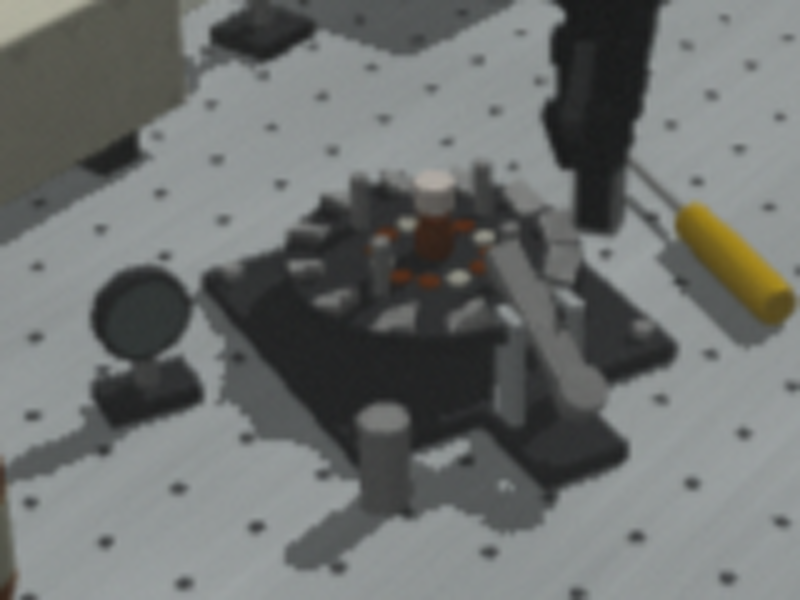

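The pawl stays up. The pad centre is at (583,388), where the prediction for 0.5 rad is (586,390). Moving behind pin 3.

```bash
python3 -m jog '[{"hand":-1,"dp":[6,13,0],"yaw":0},{"hand":-1,"dp":[12,26,0],"yaw":0},{"hand":-1,"dp":[12,26,0],"yaw":0},{"hand":-1,"dp":[12,26,0],"yaw":0},{"hand":-1,"dp":[12,26,0],"yaw":0},{"hand":-1,"dp":[12,26,0],"yaw":0},{"hand":-1,"dp":[6.6,14.3,0],"yaw":0},{"hand":-1,"dp":[0,0,0],"yaw":0}]'; python3 -m jog '[{"hand":-1,"dp":[0,0,15],"yaw":0},{"hand":-1,"dp":[0,0,15],"yaw":0},{"hand":-1,"dp":[0,0,10],"yaw":0},{"hand":-1,"dp":[0,0,0],"yaw":0}]'; python3 look.py 8 side top; python3 go.py 0.563 0.057 0.07
```

```text
t: 8.2
tool_pos: [0.5644, 0.0554, 0.1522]
eef_rot: [3.091, 0.559, -0.001]
force: [0.1, -0.5, -0.0]
width: -0.0
t: 8.6
tool_pos: [0.5613, 0.0576, 0.1109]
eef_rot: [-3.09, -0.564, 0.007]
force: [0.1, -0.7, -0.1]
width: -0.0001
t 8.7 tcp [0.5629 0.0576 0.1128] F [0.36 0.5  0.95] w -0.0 x-axis deg 20.66 z [-0.001 -0.    -1.   ] q [0.08 0.51 1.84 0.   0.79 1.29]
dp mm [-0.   0.6 42.8]
```

View pics/side8.png

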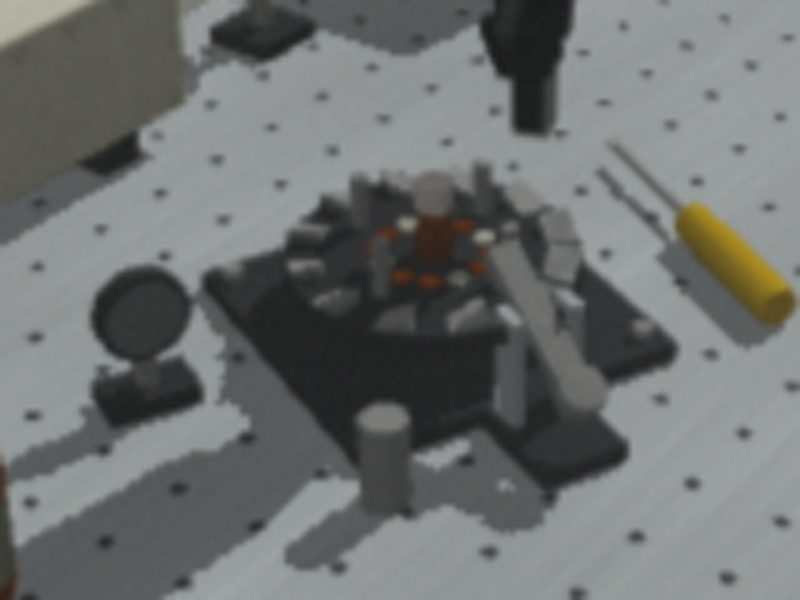

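View pics/top8.png

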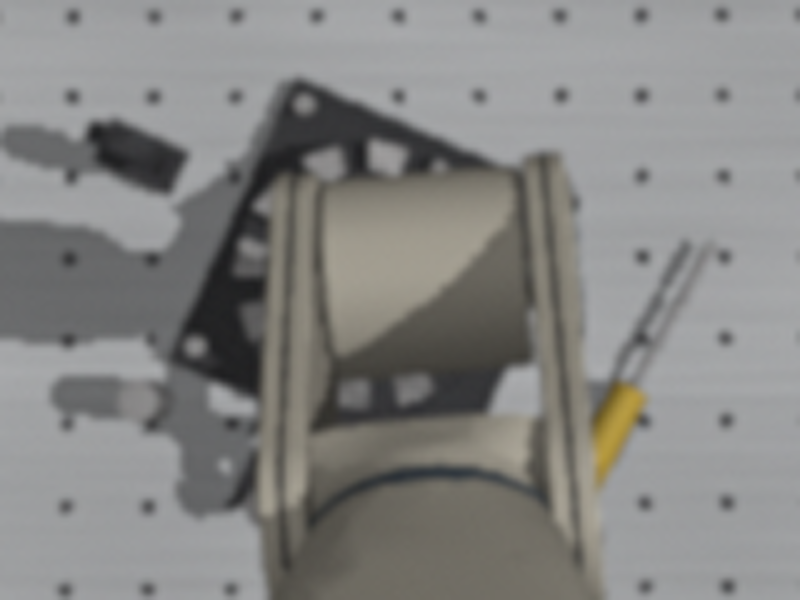

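Run:
```python
from h import *
f=dict(np.load('pics/side8.npz'))
Z=lambda p:((proj(f,p)-[210,180])*5+2).round(0)
for n,p in zip("0123",[[0.6334,0.1145,0.078],[0.5823,0.1596,0.078],[0.5373,0.109,0.078],[0.5876,0.0644,0.078]]): print(n,Z(p))
print("tip",Z([.5629,.0576,.1048])); print("vial",Z([.5845,.1125,.091]))
print("fut tip",Z([.563,.057,.062]))
```

```text
0 [362. 174.]
1 [385. 239.]
2 [514. 225.]
3 [487. 161.]
tip [532. 126.]
vial [437. 178.]
fut tip [531. 195.]
```

Run:
```python
from h import *
f=dict(np.load('pics/side8.npz'))
S=lambda x,y,z: ray(f,210+(x-2)/5,180+(y-2)/5,z).round(4)
P=[S(359,177,.078),S(380,241,.078),S(508,228,.078),S(482,164,.078)]
print(P,np.mean(P,0), S(433,179,.091))
```

```text
[array([0.6325, 0.1184, 0.078 ]), array([0.5834, 0.1623, 0.078 ]), array([0.5381, 0.1134, 0.078 ]), array([0.5878, 0.0683, 0.078 ])] [0.58545 0.1156  0.078  ] [0.5859 0.1142 0.091 ]
```

The fingertip matches the side calibration within 1-2 zoomed px. Pin 3 is at about (0.5877, 0.0665), 26 mm ahead of the tool centre along tool x. I'll descend behind it, then push gently.

```bash
python3 -m jog '[{"hand":-1,"dp":[0,0,15],"yaw":0},{"hand":-1,"dp":[0,0,15],"yaw":0},{"hand":-1,"dp":[0,0,10],"yaw":0},{"hand":-1,"dp":[0,0,3],"yaw":0},{"hand":-1,"dp":[0,0,0],"yaw":0}]'; python3 look.py 9 side; python3 go.py 0.563 0.057 0.07
```

```text
t: 9.2
tool_pos: [0.5629, 0.0571, 0.0694]
eef_rot: [-3.091, -0.562, 0.002]
force: [-0.2, 0.4, 0.1]
width: -0.0002
t 9.25 tcp [0.5633 0.0571 0.07  ] F [ 0.08  1.04 -0.43] w -0.0002 x-axis deg 20.61 z [-0.001 -0.    -1.   ] q [0.08 0.58 1.85 0.   0.71 1.29]
dp mm [-0.3 -0.  -0. ]
```

View pics/side9.png

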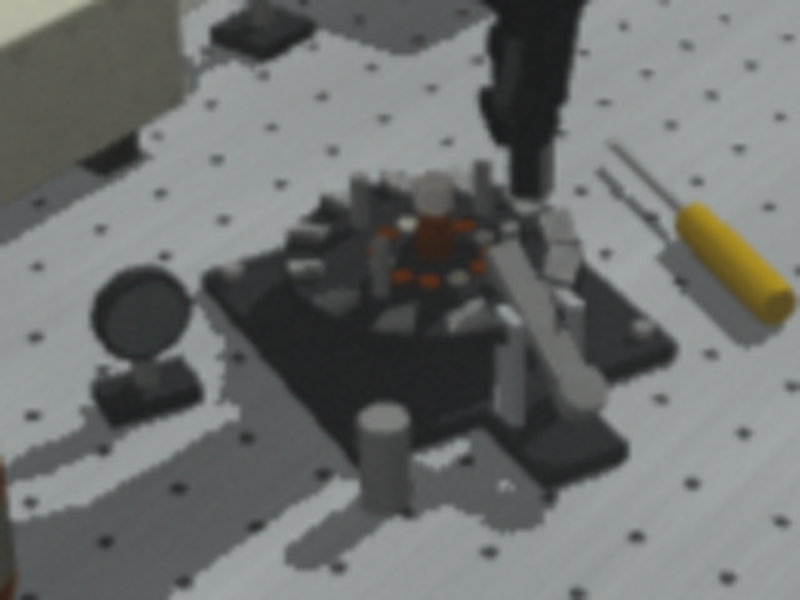

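```bash
python3 -m jog '[{"hand":-1,"dp":[3,0,0],"yaw":0},{"hand":-1,"dp":[3,0,0],"yaw":0},{"hand":-1,"dp":[2,0,0],"yaw":0}]'; python3 -m jog '[{"hand":-1,"dp":[2,0,0],"yaw":0},{"hand":-1,"dp":[2,0,0],"yaw":0}]'; python3 -m jog '[{"hand":-1,"dp":[2,0,0],"yaw":0},{"hand":-1,"dp":[2,0,0],"yaw":0},{"hand":-1,"dp":[2,0,0],"yaw":0}]';python3 -m jog '[{"hand":-1,"dp":[2,0,0],"yaw":0},{"hand":-1,"dp":[2,0,0],"yaw":0},{"hand":-1,"dp":[2,0,0],"yaw":0},{"hand":-1,"dp":[0,0,0],"yaw":0}]'; python3 look.py 10 side
```

```text
t: 9.55
tool_pos: [0.5717, 0.0601, 0.0708]
eef_rot: [3.091, 0.562, 0.002]
force: [-0.2, -0.0, 0.0]
width: 0.0003
t: 9.75
tool_pos: [0.5744, 0.0612, 0.0704]
eef_rot: [3.091, 0.562, -0.001]
force: [-3.0, -2.9, 1.7]
width: 0.0
t: 10.05
tool_pos: [0.5801, 0.0633, 0.0702]
eef_rot: [3.091, 0.562, -0.001]
force: [-1.0, -3.0, 0.9]
width: 0.0004
t: 10.45
tool_pos: [0.5864, 0.0659, 0.0703]
eef_rot: [-3.091, -0.562, -0.001]
force: [-0.8, 0.4, 0.9]
width: -0.0001
```

View pics/side10.png

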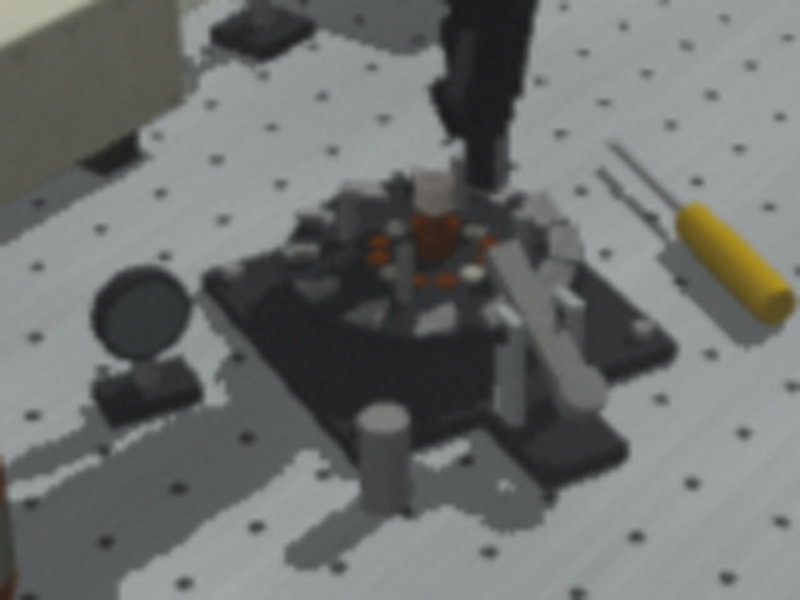

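```bash
cat > ang.py <<'E'
import sys
from h import *
f=dict(np.load(sys.argv[1])); 
S=lambda x,y,z: ray(f,210+(x-2)/5,180+(y-2)/5,z)
c=S(433,179,.091)*.0+np.array([.58545,.1156,.078])
for a in sys.argv[2:]:
    x,y=map(float,a.split(",")); q=S(x,y,.078)-c
    print(a,"ang",np.degrees(np.arctan2(q[1],q[0])).round(1),"r",np.hypot(q[0],q[1]).round(4))
E
python3 ang.py pics/side9.npz 380,240 508,227; python3 ang.py pics/side10.npz 404,249; python3 -m jog '[{"hand":-1,"dp":[2,0,0],"yaw":0},{"hand":-1,"dp":[2,0,0],"yaw":0},{"hand":-1,"dp":[2,0,0],"yaw":0},{"hand":-1,"dp":[1,0,0],"yaw":0},{"hand":-1,"dp":[0,0,0],"yaw":0}]'; python3 look.py 11 side
```

```text
380,240 ang 91.8 r 0.0459
508,227 ang -176.4 r 0.0468
404,249 ang 110.1 r 0.0484
t: 11.0
tool_pos: [0.5928, 0.0682, 0.0703]
eef_rot: [-3.091, -0.562, -0.001]
force: [-0.4, 0.7, -0.3]
width: 0.0003
```

View pics/side11.png

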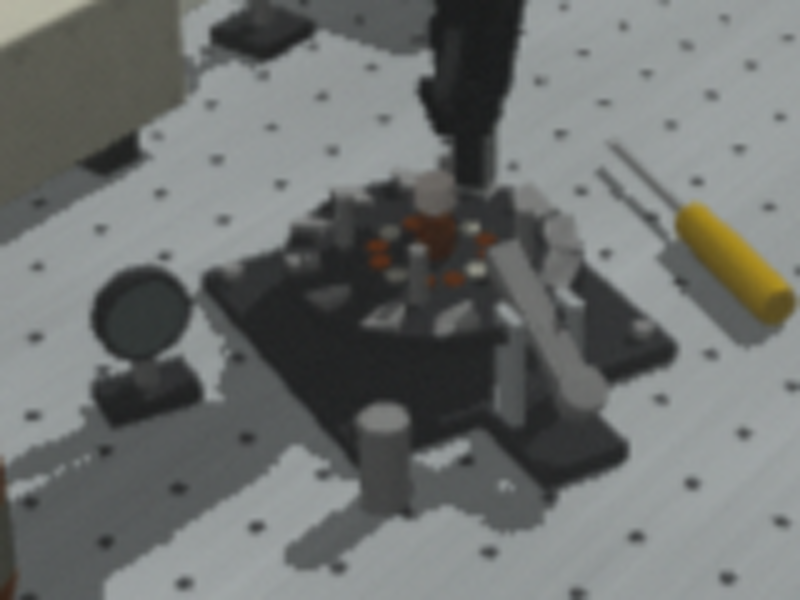

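```bash
python3 ang.py pics/side11.npz 417,249 344,194; python3 ang.py pics/side9.npz 359,178;python3 - <<'E'
import cv2,numpy as np
for n in (9,11):
    f=np.load(f'pics/side{n}.npz')["frame"][205:250,265:320,::-1]
    cv2.imwrite(f'pics/z{n}.png',cv2.resize(f,None,fx=14,fy=13,interpolation=cv2.INTER_NEAREST))
E
```

```text
417,249 ang 117.8 r 0.047
344,194 ang 26.7 r 0.0474
359,178 ang 4.5 r 0.0466
```

View pics/z11.png

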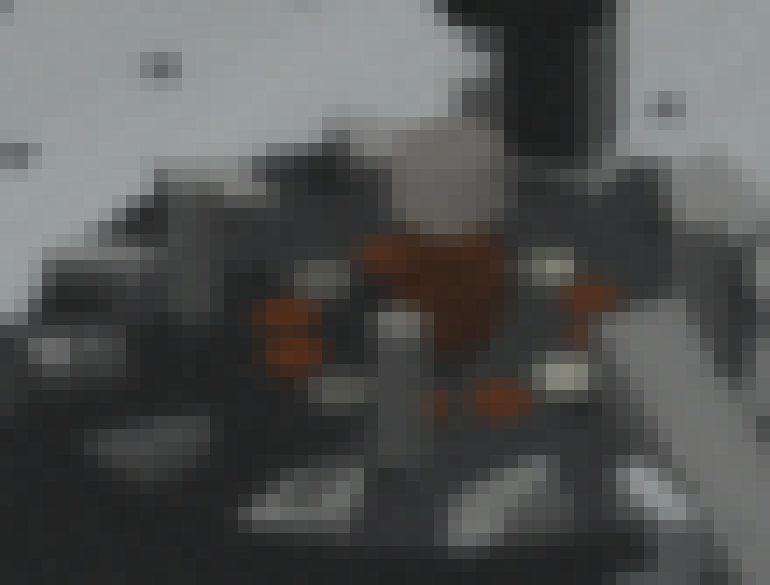

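Pin 1 is now at zoomed (417,249), or 118°, which is about 25° of rotation, so the wheel is at about 0.38 rad. It needs about 5 mm more.

```bash
python3 -m jog '[{"hand":-1,"dp":[2,0,0],"yaw":0},{"hand":-1,"dp":[2,0,0],"yaw":0},{"hand":-1,"dp":[0.7,0,0],"yaw":0},{"hand":-1,"dp":[0,0,0],"yaw":0},{"hand":-1,"dp":[0,0,0],"yaw":0}]'; python3 go.py; python3 -m jog '[{"hand":-1,"dp":[-3,0,0],"yaw":0},{"hand":-1,"dp":[-6,0,0],"yaw":0},{"hand":-1,"dp":[0,0,-15],"yaw":0},{"hand":-1,"dp":[0,0,-25],"yaw":0},{"hand":-1,"dp":[0,0,-30],"yaw":0},{"hand":-1,"dp":[0,0,-15],"yaw":0}]'
```

```text
t: 11.55
tool_pos: [0.5969, 0.0698, 0.0703]
eef_rot: [-3.091, -0.562, -0.0]
force: [-1.2, 1.9, -0.1]
width: -0.0002
t 11.55 tcp [0.5969 0.0698 0.0703] F [-1.22  1.88 -0.13] w -0.0002 x-axis deg 20.62 z [ 0.  0. -1.] q [0.1  0.62 1.77 0.   0.75 1.31]
t: 12.15
tool_pos: [0.5898, 0.0666, 0.1588]
eef_rot: [3.091, 0.562, 0.007]
force: [-0.2, 0.5, 1.0]
width: -0.0003
```

```bash
python3 -m jog '[{"hand":-1,"dp":[0,15,0],"yaw":0},{"hand":-1,"dp":[0,30,0],"yaw":0},{"hand":-1,"dp":[0,30,0],"yaw":0},{"hand":-1,"dp":[0,30,0],"yaw":0},{"hand":-1,"dp":[0,30,0],"yaw":0},{"hand":-1,"dp":[0,30,0],"yaw":0},{"hand":-1,"dp":[0,25,0],"yaw":0},{"hand":-1,"dp":[0,0,0],"yaw":0}]';python3 look.py 12 top side; python3 go.py
```

```text
t: 12.95
tool_pos: [0.6556, -0.1152, 0.154]
eef_rot: [3.091, 0.557, -0.001]
force: [-0.2, 0.9, -0.1]
width: 0.0003
t 13.05 tcp [ 0.6545 -0.1123  0.1539] F [-0.1   0.57  0.67] w -0.0 x-axis deg 20.52 z [-0.002  0.    -1.   ] q [-0.19  0.58  1.59  0.    0.97  1.02]
```

View pics/top12.png

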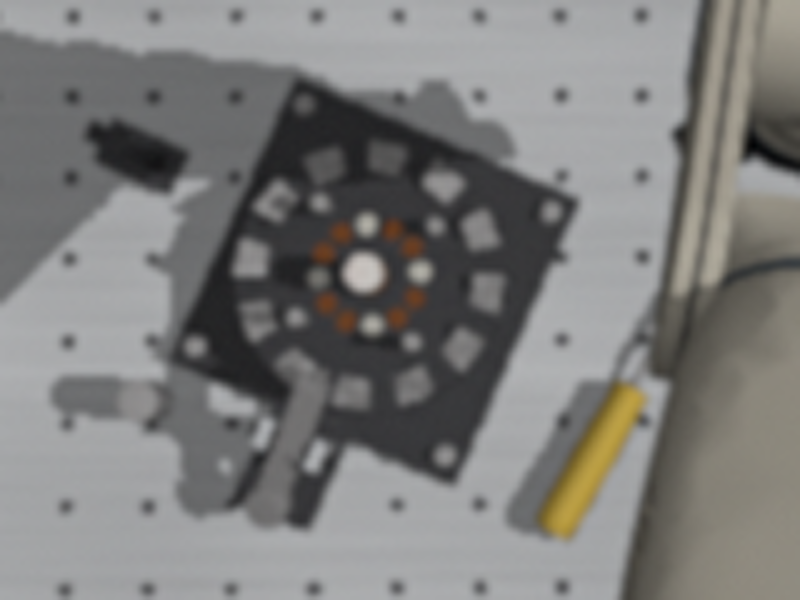

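View pics/side12.png

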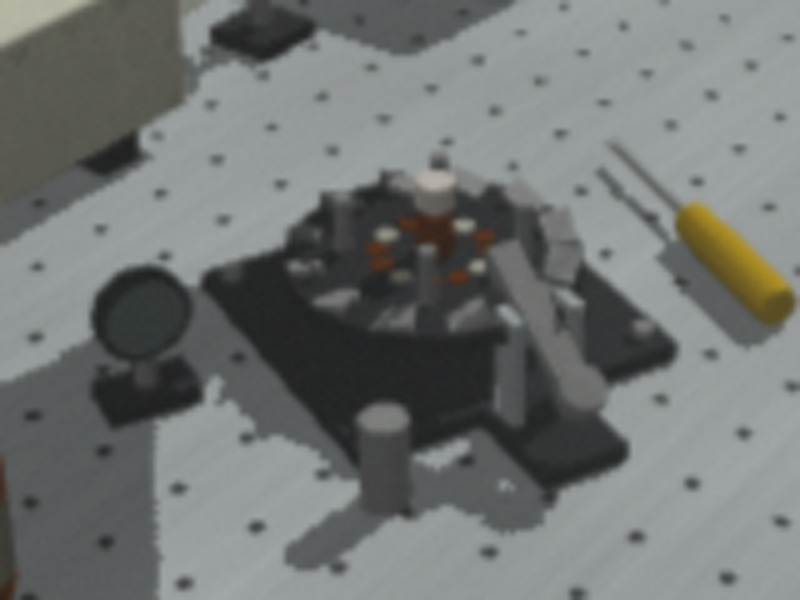

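Run:
```python
from h import *
import cv2
def sub(n,P):
    f=dict(np.load(f"pics/top{n}.npz"));g=cv2.cvtColor(f["frame"],cv2.COLOR_RGB2GRAY).astype(float)
    out=[]
    for x,y in P:
        u,v=210+(x-2)/5,160+(y-2)/5
        a,b=int(round(v)),int(round(u)); w=g[a-3:a+4,b-3:b+4]; w=np.clip(w-np.percentile(w,60),0,None)
        yy,xx=np.mgrid[a-3:a+4,b-3:b+4]; out.append(ray(f,(w*xx).sum()/w.sum(),(w*yy).sum()/w.sum(),.078))
    out=np.array(out); return out
A=sub(0,[(362,188),(283,277),(371,355),(449,267)]); B=sub(12,[(320,202),(296,317),(412,342),(435,225)])
for n,C in(("start",A),("now",B)):
    q=C-C.mean(0); t=np.degrees(np.arctan2(q[:,1],q[:,0]))-np.array([0,90,180,270]); t=(t+180)%360-180
    print(n,C.mean(0).round(4),t.round(2),t.mean().round(2),np.hypot(q[:,0],q[:,1]).round(4))
```

```text
start [0.5854 0.112  0.078 ] [2.36 3.06 3.41 2.84] 2.92 [0.0483 0.0483 0.0481 0.0474]
now [0.5852 0.1121 0.078 ] [33.35 33.06 33.35 33.5 ] 33.31 [0.0478 0.0477 0.0482 0.0477]
```

The wheel has turned 30.4° (0.530 rad) between the two top views, to about 0.47 rad, inside the seated window. The pawl is still up and the vial is standing. Next I'll go above the nose.

```bash
python3 go.py 0.520 0.142 0.154
```

```text
t 13.05 tcp [ 0.6545 -0.1123  0.1539] F [-0.1   0.57  0.67] w -0.0 x-axis deg 20.52 z [-0.002  0.    -1.   ] q [-0.19  0.58  1.59  0.    0.97  1.02]
dp mm [ -36.8 -285.3    0.3]
```

```bash
python3 -m jog '[{"hand":-1,"dp":[-2,-15,0],"yaw":0},{"hand":-1,"dp":[-4,-30,0],"yaw":0},{"hand":-1,"dp":[-4,-30,0],"yaw":0},{"hand":-1,"dp":[-4,-30,0],"yaw":0},{"hand":-1,"dp":[-4,-30,0],"yaw":0},{"hand":-1,"dp":[-4,-30,0],"yaw":0},{"hand":-1,"dp":[-4,-30,0],"yaw":0},{"hand":-1,"dp":[-4,-30,0],"yaw":0}]'; python3 -m jog '[{"hand":-1,"dp":[-4,-30,0],"yaw":0},{"hand":-1,"dp":[-2,-20,0],"yaw":0},{"hand":-1,"dp":[-1,-10,0],"yaw":0},{"hand":-1,"dp":[0,0,15],"yaw":0},{"hand":-1,"dp":[0,0,15],"yaw":0},{"hand":-1,"dp":[0,0,0],"yaw":0}]'; python3 go.py 0.520 0.142 0.10; python3 look.py 13 side;  python3 -c "
from h import *
f=dict(np.load('pics/side13.npz'))
from rig import bot
p=bot.read_state()['tool_pos'];p[2]-=.008;u=proj(f,p);print((u-[210,180])*5+2)
"
```

```text
t: 13.85
tool_pos: [0.5456, 0.0912, 0.1552]
eef_rot: [-3.09, -0.565, 0.001]
force: [0.9, 0.3, -0.4]
width: -0.0001
t: 14.45
tool_pos: [0.5183, 0.1426, 0.1238]
eef_rot: [3.09, 0.564, -0.006]
force: [-0.8, 0.0, 0.0]
width: -0.0006
t 14.45 tcp [0.5183 0.1426 0.1238] F [-0.8   0.03  0.02] w -0.0006 x-axis deg 20.68 z [-0.003 -0.001 -1.   ] q [0.25 0.46 1.9  0.   0.78 1.46]
dp mm [ 1.4  1.2 23.8]
[505.47655632 198.14333207]
```

View pics/side13.png

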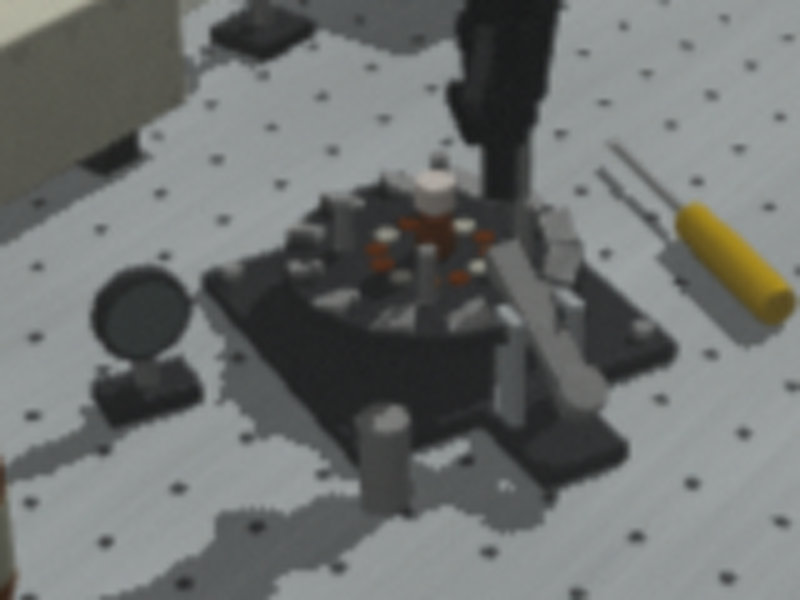

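The tip sits above the nose end at zoomed (505,250). Now pressing down gently.

```bash
python3 -m jog '[{"hand":-1,"dp":[1,1,8],"yaw":0},{"hand":-1,"dp":[0,0,8],"yaw":0},{"hand":-1,"dp":[0,0,4],"yaw":0},{"hand":-1,"dp":[0,0,4],"yaw":0},{"hand":-1,"dp":[0,0,2],"yaw":0},{"hand":-1,"dp":[0,0,2],"yaw":0}]'; python3 -m jog '[{"hand":-1,"dp":[0,0,2],"yaw":0},{"hand":-1,"dp":[0,0,2],"yaw":0}]'; python3 -m jog '[{"hand":-1,"dp":[0,0,2],"yaw":0},{"hand":-1,"dp":[0,0,2],"yaw":0}]'
```

```text
t: 15.1
tool_pos: [0.5218, 0.1418, 0.0973]
eef_rot: [3.091, 0.562, 0.0]
force: [1.7, -1.7, 3.4]
width: -0.0
t: 15.3
tool_pos: [0.5231, 0.1417, 0.0941]
eef_rot: [3.09, 0.562, 0.005]
force: [2.6, -2.9, 4.4]
width: 0.0002
t: 15.5
tool_pos: [0.5232, 0.142, 0.0901]
eef_rot: [3.091, 0.562, 0.006]
force: [3.0, -2.2, 4.8]
width: 0.0001
```

```bash
python3 -m jog '[{"hand":-1,"dp":[0,0,2],"yaw":0},{"hand":-1,"dp":[0,0,2],"yaw":0}]'; python3 -m jog '[{"hand":-1,"dp":[0,0,2],"yaw":0},{"hand":-1,"dp":[0,0,1],"yaw":0}]'; python3 -m jog '[{"hand":-1,"dp":[0,0,2],"yaw":0},{"hand":-1,"dp":[0,0,1],"yaw":0},{"hand":-1,"dp":[0,0,0],"yaw":0}]'; python3 look.py 14 side
```

```text
t: 15.7
tool_pos: [0.5221, 0.142, 0.0855]
eef_rot: [-3.091, -0.562, -0.002]
force: [2.8, -0.6, 3.6]
width: 0.0002
t: 15.9
tool_pos: [0.5213, 0.1419, 0.082]
eef_rot: [-3.091, -0.562, 0.001]
force: [2.1, -0.9, 3.6]
width: -0.0005
t: 16.2
tool_pos: [0.521, 0.1418, 0.0789]
eef_rot: [-3.091, -0.562, 0.002]
force: [-0.1, 0.2, 1.6]
width: -0.0002
```

View pics/side14.png

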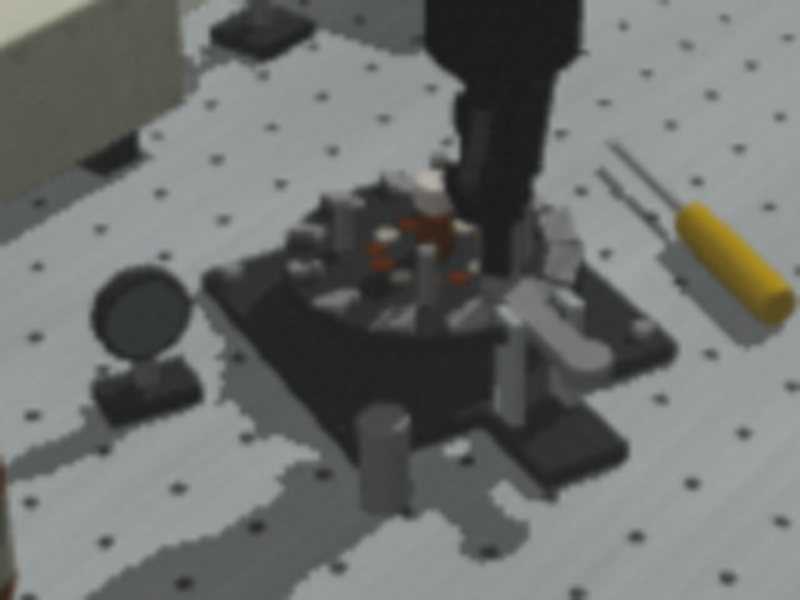

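Nearly seated: the tail is back at (585,355) and the vial is upright at (430,190). I'll continue in small steps until the force rises.

```bash
python3 -m jog '[{"hand":-1,"dp":[0,0,1],"yaw":0},{"hand":-1,"dp":[0,0,0],"yaw":0}]'; python3 -m jog '[{"hand":-1,"dp":[0,0,1],"yaw":0},{"hand":-1,"dp":[0,0,0],"yaw":0}]'; python3 -m jog '[{"hand":-1,"dp":[0,0,0.5],"yaw":0},{"hand":-1,"dp":[0,0,0],"yaw":0}]'
```

```text
t: 16.45
tool_pos: [0.521, 0.1417, 0.078]
eef_rot: [-3.091, -0.562, 0.002]
force: [0.6, 0.5, 1.4]
width: -0.0002
t: 16.65
tool_pos: [0.5212, 0.1417, 0.0771]
eef_rot: [3.091, 0.562, -0.001]
force: [0.5, -0.2, 1.6]
width: -0.0002
t: 16.85
tool_pos: [0.5212, 0.1417, 0.0769]
eef_rot: [3.091, 0.562, -0.001]
force: [-0.5, -1.3, 5.1]
width: -0.0001
```

Force is starting to rise at tip z = 69 mm, which is the seated height. I'll press a little more to confirm the stop.

```bash
python3 -m jog '[{"hand":-1,"dp":[0,0,0.5],"yaw":0},{"hand":-1,"dp":[0,0,0],"yaw":0}]'; python3 -m jog '[{"hand":-1,"dp":[0,0,0.5],"yaw":0},{"hand":-1,"dp":[0,0,0],"yaw":0},{"hand":-1,"dp":[0,0,0],"yaw":0}]'
```

```text
t: 17.05
tool_pos: [0.5212, 0.1418, 0.0768]
eef_rot: [3.091, 0.562, -0.001]
force: [-2.1, -1.5, 8.3]
width: -0.0002
t: 17.35
tool_pos: [0.5213, 0.1418, 0.0767]
eef_rot: [-3.091, -0.562, 0.001]
force: [-4.0, -1.4, 12.9]
width: 0.0
```

It is against a firm stop (13 N, no further travel). Now retreating for a clear view.

```bash
python3 -m jog '[{"hand":-1,"dp":[0,0,-5],"yaw":0},{"hand":-1,"dp":[0,0,-15],"yaw":0},{"hand":-1,"dp":[0,0,-25],"yaw":0},{"hand":-1,"dp":[0,0,-30],"yaw":0},{"hand":-1,"dp":[0,0,-30],"yaw":0},{"hand":-1,"dp":[0,0,-20],"yaw":0},{"hand":-1,"dp":[0,0,-10],"yaw":0}]'; python3 -m jog '[{"hand":-1,"dp":[0,20,0],"yaw":0},{"hand":-1,"dp":[0,40,0],"yaw":0},{"hand":-1,"dp":[0,40,0],"yaw":0},{"hand":-1,"dp":[0,40,0],"yaw":0},{"hand":-1,"dp":[0,40,0],"yaw":0},{"hand":-1,"dp":[0,40,0],"yaw":0},{"hand":-1,"dp":[0,40,0],"yaw":0},{"hand":-1,"dp":[0,20,0],"yaw":0}]';  python3 -m jog '[{"hand":-1,"dp":[0,20,0],"yaw":0},{"hand":-1,"dp":[0,20,0],"yaw":0},{"hand":-1,"dp":[0,10,0],"yaw":0},{"hand":-1,"dp":[0,0,0],"yaw":0},{"hand":-1,"dp":[0,0,0],"yaw":0}]'; python3 look.py 15 top side
```

```text
t: 18.05
tool_pos: [0.5224, 0.1421, 0.2135]
eef_rot: [-3.091, -0.562, -0.005]
force: [0.8, 0.6, -0.6]
width: -0.0001
t: 18.85
tool_pos: [0.6206, -0.123, 0.2104]
eef_rot: [3.091, 0.559, -0.001]
force: [-0.4, 0.3, 0.1]
width: 0.0001
t: 19.35
tool_pos: [0.6375, -0.1663, 0.2106]
eef_rot: [-3.09, -0.562, 0.001]
force: [-0.4, 0.7, 0.1]
width: 0.0003
```

View pics/top15.png

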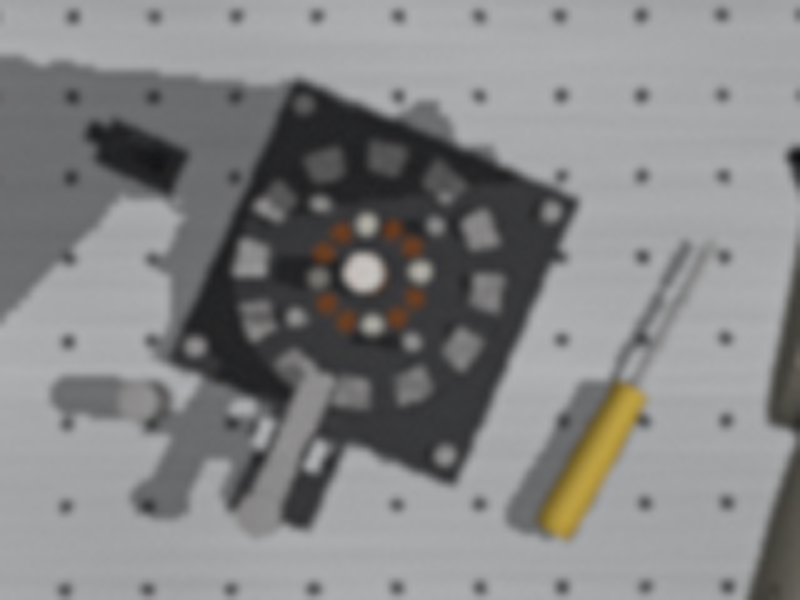

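View pics/side15.png

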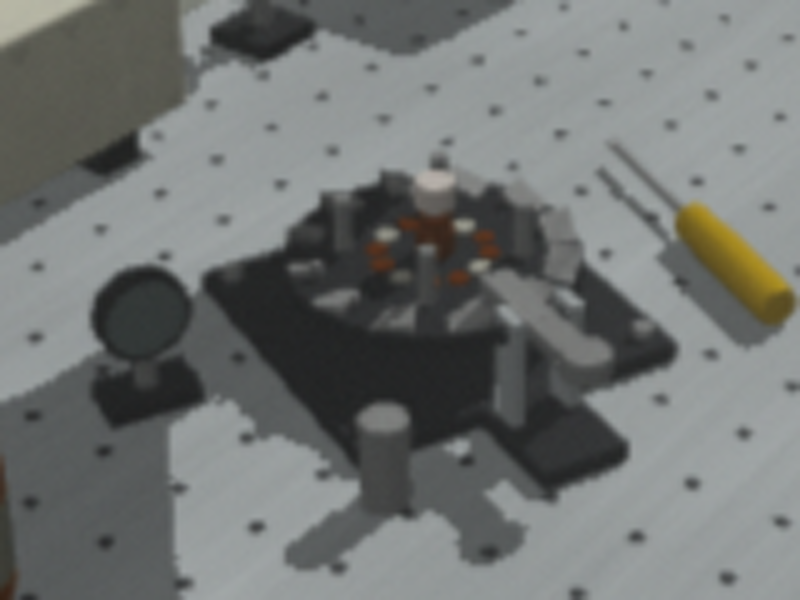

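The pawl looks as it did at the start (tail at top (260,512), side (585,355)). The pins sit at (320,203), (296,317), (412,342) and (435,225), the vial is upright, and the post, lens and driver have not moved. I'll do one numeric check, then hand in.

Run:
```python
import cv2,numpy as np
a=np.load("pics/side1.npz")["frame"];b=np.load("pics/side15.npz")["frame"];up=np.load("pics/side7.npz")["frame"]
s=(slice(230,262),slice(305,335))
g=lambda x:cv2.cvtColor(x,cv2.COLOR_RGB2GRAY).astype(float)[s]
print("pawl patch diff vs start",abs(g(a)-g(b)).mean().round(2),"lifted vs start",abs(g(a)-g(up)).mean().round(2))
from rig import bot
bot.sign_off(); print(bot.read_state()["t"])
```

```text
pawl patch diff vs start 5.06 lifted vs start 11.37
the job is handed in; nothing more can be done
the job is handed in; nothing more can be done
```

I lifted the pawl to its upper stop, pushed the wheel back one notch with the shut fingertips on pin 3, pressed the nose home and handed the job in at about 19.5 s. No verdict was reported.

- **Wheel:** just before the pawl was pressed down, it measured 30.4° (0.530 rad) back from its start, at about 0.47 rad. In the last picture the pins were in the same place, judged by eye.
- **Pawl:** the nose met a firm stop at 69 mm above the table, its seated height. The force rose to 13 N with no further travel.
- **Vial and loose things:** the vial was upright on the centre of the wheel, and the post, lens and driver looked unmoved. I did not re-check the flask, clamp, tray and hammer; the arm passed above their heights.
- **Disagreements:** the two cameras differed by about 4 mm in y, so I aimed between them. In the last check the pawl area did not match the start picture exactly (mean grey difference 5.1, against 11.4 with the pawl lifted). I think the rest is shadow and the turned wheel, since the pawl's outline matches by eye, but I did not confirm it.

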